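# Set the toppled paddle-height gauge back on its parking disc

### The job

The paddle-height gauge has been knocked over. Tip it up over the edge of its blue foot so that it stands upright, without lifting it off the bench, then slide it along the bench until the whole foot stands on the black disc with the green border. Touch only the blue foot, never the polished pin or its yellow ball, and leave everything else on the bench where it is.

Things in the scene. Friction and masses are not known exactly. Their poses are not given: they have to be found in the camera images.
- foot_center (a point): Centre of the gauge's blue square foot, a plate 96 x 96 mm and 20 mm thick. z axis: from the foot towards the pin (straight up when the gauge stands, point then 10 mm above the bench); x, y axes: square to the foot's four sides. At the start the foot stands nearly on edge on its +x side, z dipping 17.5 degrees below level, its upper edge 92 to 98 mm high; the pin points roughly away from the robot.
- gauge: The whole gauge (foot, pin, ball); origin in the middle of the foot's underside, same axes. It lies on one side of the foot and on the ball. The foot's upper edge can be pushed over from the pin's side towards where the underside faces; some 45 degrees past on-edge it falls flat by itself. 0.57 kg (times 0.8 to 1.25), centre of mass about 42 mm from the underside.
- pin: The gauge's polished steel pin with a yellow ball on top, fixed to the middle of the foot, not to be touched by the robot. Same origin and axes as the foot, but the origin lies in the middle of the foot's underside. Pin 14 mm in diameter, from 20 mm to 107 mm along z; ball 30 mm in diameter, centred at 122 mm; the whole gauge is 137 mm tall.
- mat_center (a point): Centre of the parking disc, a black disc with a green border and centre dot printed flat on the bench (no step), 180 mm in outer diameter; at bench height.
- beaker: Glass beaker, 72 mm in diameter, 90 mm tall, loose bystander; origin at the centre of its underside, z up.
- reagent: Amber glass bottle with blue cap, 70 mm in diameter, 150 mm tall, loose bystander; origin at the centre of its underside, z up.
- jar: Small white jar with red lid, 44 mm in diameter, 55 mm tall, loose bystander; origin at the centre of its underside, z up.
- weight: Brass calibration weight, 40 mm in diameter, 50 mm tall, loose bystander; origin at the centre of its underside, z up.
- tablets: Orange tablet jar with white lid, 60 mm in diameter, 85 mm tall, loose bystander; origin at the centre of its underside, z up.
- tray: Blue divided tray, 90 (its x) x 130 (its y) x 35 mm tall, loose bystander; origin at the centre of its underside, z up.
Things that resemble listed ones, but are neither listed nor needed, are in the scene too. Leave any pink or turquoise look-alike of the gauge alone.

How it is judged:
By the outcome, as a careful person would: the job done as asked, in the order asked, and still so for the second after the job is handed in, with the robot touching nothing.
It also fails if it takes over 67 s, if anything falls off the work surface, if the arm or the gripper's body presses on something with over 40 N, if the wrist force passes 120 N, or if a joint passes its speed limit or range.

### The arm

A 6-joint arm with a two-finger parallel gripper is mounted at the origin on the work surface. World frame = base frame: x ahead of the robot, y to its left, z up, the work surface at z = 0. Lengths are in mm, angles in rad, forces in N, time in s.
With the tool pointing down it reaches from about 275 to 1000 mm from the base axis. Payload 8.4 kg.
Tool frame: the origin (TCP) lies midway between the tips of the shut fingers; the grasp point (between the pads) lies 19 mm behind it; z points along the fingers, y is the line along which they close (so a half turn about z gives the same grasp; the last joint's range is limited). The gripper opens to 85 mm and grips with 20 to 120 N. Pads are 22 mm wide; open, the fingers measure 114 mm over their backs; the gripper's body (76 mm by 85 mm) begins 54 mm behind the grasp point. The pads swing forward as they close: fully open they stand 13 mm farther back than shut.
Start: joints at [1.154, 0.353, 1.633, -0, 1.155, -0.002], TCP at [251.878, 572.001, 231.281] pointing down, gripper open.
Joint ranges: [-2.63, 2.63], [-0.92, 2.1], [0.06, 2.66], [-1.3, 4.44], [0, 2.69], [-3.02, 3.02]. Speed limits (rad/s): [2.22, 2.22, 2.79, 3.14, 3.14, 3.14].

### API

Orientations are given as [roll, pitch, yaw] about the fixed x, y, z axes, in that order (R = Rz(yaw) Ry(pitch) Rx(roll)).
In Python, from rig import monitor, imaging, r gives the robot as it stands.
- The arm moves only by the tool drive_tool, never from a script. Its argument "plan" is a list of rows, each an object of numbers: "x", "y", "z": the shift along the tool's x, y, z in units of 50 mm (1.0 is 50 mm); "ax", "ay", "az": the turn, a rotation vector about the tool's x, y, z in units of 6 degrees (1.0 is 6 degrees); "hand": the finger opening in mm, from 0 to 85.4. In form: [{"x": .., "y": .., "z": .., "ax": .., "ay": .., "az": .., "hand": ..}, ...]. A call has 1 to 8 rows; each row is the pose to reach, as a shift and turn from the pose commanded when the call began, along the tool's axes at that moment; what a row does not reach only later rows make up. A row lasts 1/10 s, in which the tool goes at most 50 mm and 8.59 degrees, less where a joint would pass 70% of its speed; a pose out of reach is approached as far as the arm can. A call with a gripper value outside its range is refused whole. The fingers move at their own pace and stop on an object; "grip_force" is the grip in N (left out, the last holds). Time passes only in rows, so rows that repeat a pose let the fingers close. It gives the time, the measured TCP pose, the force, the opening and the grip force at its end, in the units of the state.
- monitor.sense(): the state, without advancing time (a new reading comes with each control period).
- imaging.grab_frame(name): name is "scene" or "top"; returns the picture (420x560x3 uint8, red, green, blue); there is no depth.
- imaging.camera_info(name): a dict with "mtx" (3x3 intrinsics, pixels), "dist" ([k1, k2, p1, p2, k3] as OpenCV has them; the pictures are not rectified), "R" (3x3) and "t" (3): a world point X has camera coordinates R X + t. Camera axes: x right, y down, z forward; pixel columns grow to the right and rows downward; lengths in mm; the calibration is good to about 2 mm. A picture is of the moment at which its call begins. camera_info takes no time and is no camera call.
- r.sign_off(): hands the job in; it is judged then, once.
The state is a dict: "clock": time; "qpos": joint angles; "qvel": joint speeds; "joint_efforts": joint torques, N m; "eef_pos": TCP position; "tcp_rot": TCP orientation; "contact_force": force on the tool from outside, world axes, zero at the start; "wrist_torque": the same for the moment, N m; "opening": opening from 0.0 (shut) to 1.0 (fully open); "grasp_force": force on a finger pad.
Only numpy, scipy, OpenCV 4.12 (cv2) and the standard library are available. Lean on these libraries where they do the work, as an engineer would, in place of code of your own. Each camera call takes 0.05 s, during which the arm holds its last target. There are 200 camera calls.

## Working session

There is one attempt and no reset: what is moved stays moved. The work goes in short steps, Python scripts to look and compute and a tool call to move; the robot and the scene stay as the last step left them, time stands still between calls to the robot, and variables do not carry over. Pictures are saved under pics/ and viewed, at most 10 in all, crops included, and the job is handed in when it is done.

Besides the shell and the picture viewer there is one more tool, called after "Request:" in YAML: its name, and indented under it one key for each argument. drive_tool: Moves the arm, as the interface text tells. Its arguments: {"type":"object","properties":{"plan":{"type":"array","items":{"type":"object","properties":{"x":{"type":"number"},"y":{"type":"number"},"z":{"type":"number"},"ax":{"type":"number"},"ay":{"type":"number"},"az":{"type":"number"},"hand":{"type":"number"}}}},"grip_force":{"type":"number"}},"required":["plan"]}

```bash
mkdir -p pics; python3 - <<'E'
from rig import monitor, imaging, r
import cv2,numpy as np
for n in("scene","top"):
    im=imaging.grab_frame(n); cv2.imwrite(f"pics/{n}0.png",im[:,:,::-1]); np.save(f"pics/{n}0.npy",im)
    c=imaging.camera_info(n); print(n,np.round(c["mtx"],1).tolist(),np.round(c["dist"],3),np.round(-np.array(c["R"]).T@c["t"]),np.round(c["R"],2).tolist())
print(monitor.sense())
E
```

```text
scene [[442.1, 0.0, 281.4], [0.0, 442.1, 208.4], [0.0, 0.0, 1.0]] [-0.019  0.     0.     0.     0.   ] [996. 621. 811.] [[-0.8, 0.6, -0.02], [0.42, 0.54, -0.73], [-0.42, -0.59, -0.69]]
top [[458.1, 0.0, 280.4], [0.0, 458.1, 216.4], [0.0, 0.0, 1.0]] [-0.039  0.     0.     0.     0.   ] [ 349.  -17. 1459.] [[0.01, -1.0, -0.0], [-0.99, -0.01, -0.13], [0.13, 0.0, -0.99]]
{'clock': 0.1, 'qpos': array([ 1.15359162e+00,  3.53583987e-01,  1.63403467e+00, -4.61424745e-05,
        1.15519782e+00, -2.38818637e-03]), 'qvel': array([ 0.00015462, -0.00284814, -0.00013453,  0.00385175,  0.00087315,
       -0.00098401]), 'joint_efforts': array([-4.31375574e-04, -6.06354833e+01, -3.42821252e+01, -7.92202809e-05,
        3.90063869e-03,  2.09001584e-06]), 'eef_pos': array([251.72826028, 571.6143271 , 230.64430824]), 'tcp_rot': array([-3.14036874e+00,  3.92689326e-05,  2.72679481e+00]), 'contact_force': array([ 0.55471549, -0.26205931,  0.23043613]), 'wrist_torque': array([-0.01609144,  0.05039871,  0.06080535]), 'grasp_force': 0.0, 'opening': 1.0006545553838482}
```

View pics/scene0.png

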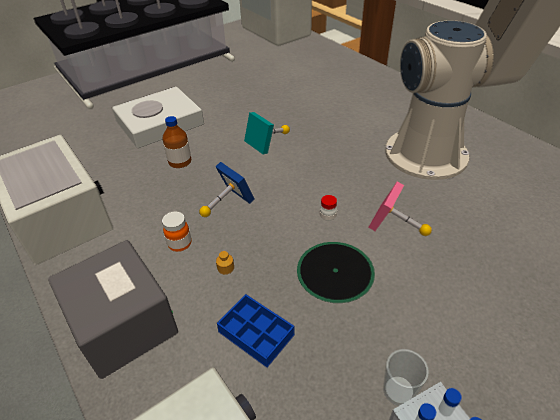

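View pics/top0.png

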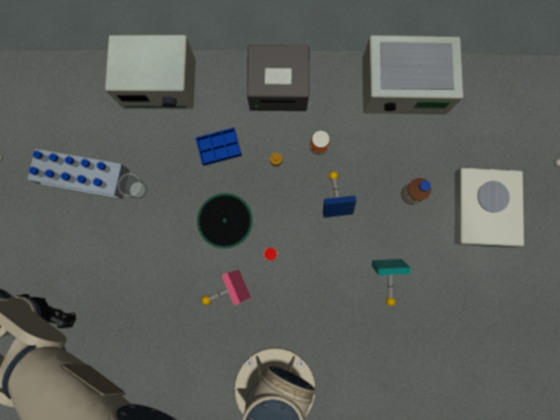

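The blue gauge to handle is at scene (235,183) and top (340,205). It could be confused with the pink gauge at scene (387,205) / top (235,287), the turquoise one at scene (260,132) / top (391,267), or the blue tray at scene (256,329) / top (219,146). By the description I choose the royal-blue foot with its pin pointing away from the robot. The disc is at scene (336,271) / top (224,220).

```bash
cat > h.py <<'E'
from rig import monitor, imaging, r
import cv2,numpy as np
def ray(n,uv):
    c=imaging.camera_info(n);R=np.array(c["R"]);t=np.array(c["t"]).ravel()
    p=cv2.undistortPoints(np.array(uv,float).reshape(-1,1,2),np.array(c["mtx"]),np.array(c["dist"])).reshape(-1,2)
    return -R.T@t, np.c_[p,np.ones(len(p))]@R
def plane(n,uv,z):
    o,d=ray(n,uv); return o+d*((z-o[2])/d[:,2])[:,None]
def tri(u1,u2):
    o1,d1=ray("scene",[u1]);o2,d2=ray("top",[u2])
    A=np.c_[d1[0],-d2[0]];s=np.linalg.lstsq(A,o2-o1,rcond=None)[0]
    a=o1+s[0]*d1[0];b=o2+s[1]*d2[0];return (a+b)/2,np.linalg.norm(a-b)
def blobs(im,lo,hi,amin=20):
    h=cv2.cvtColor(im,cv2.COLOR_RGB2HSV);m=cv2.inRange(h,np.array(lo),np.array(hi))
    n,l,s,c=cv2.connectedComponentsWithStats(m)
    return l,[(i,c[i].round(1),s[i].tolist()) for i in range(1,n) if s[i,4]>=amin]
BLUE=((108,130,40),(125,255,255));YEL=((20,140,120),(32,255,255));GRN=((60,80,40),(85,255,255))
E
python3 - <<'E'
from h import *
for n in("scene","top"):
    im=np.load(f"pics/{n}0.npy")
    for nm,c in(("B",BLUE),("Y",YEL),("G",GRN)):
        l,b=blobs(im,*c)
        for i,ce,s in b:
            print(n,nm,ce,s,plane(n,[ce],0)[0].round())
            if nm=="B" and abs(ce[0]-(235 if n=="scene" else 340))<15:
                pts=cv2.findContours((l==i).astype(np.uint8),0,2)[0][0]
                print(" poly",cv2.approxPolyDP(cv2.convexHull(pts),1.5,True).reshape(-1,2).tolist())
s=np.load("pics/scene0.npy")[145:230,185:270];t=np.load("pics/top0.npy")[160:230,300:370]
a=np.hstack([cv2.resize(s,(400,400),interpolation=2),cv2.resize(t,(400,400),interpolation=2)])
cv2.imwrite("pics/crop1.png",a[:,:,::-1])
E
```

```text
scene B [170.7 120.9] [165, 116, 12, 11, 100] [ 532. -658.    0.]
scene B [235.7 181. ] [216, 162, 38, 41, 484] [ 529. -248.   -0.]
 poly [[220, 162], [244, 179], [253, 197], [250, 202], [233, 191], [225, 183], [216, 167]]
scene B [255.7 329.4] [217, 294, 77, 73, 3133] [756. 184.   0.]
scene B [452.1 396.9] [444, 388, 17, 19, 245] [550. 521.   0.]
scene B [426.7 411.7] [418, 403, 18, 17, 242] [608. 510.   0.]
scene B [475.1 418.2] [470, 417, 12, 3, 27] [549. 570.   0.]
scene Y [285.3 128.2] [281, 125, 9, 8, 50] [ 253. -376.    0.]
scene Y [204.2 210.4] [199, 206, 11, 10, 88] [ 662. -197.   -0.]
scene Y [425.4 229. ] [420, 224, 12, 11, 97] [254. 210.   0.]
scene G [335.1 273.9] [297, 242, 77, 61, 648] [529. 177.   0.]
scene G [335.  269.9] [333, 268, 5, 5, 20] [522. 168.   0.]
top B [218.  145.9] [196, 128, 45, 37, 1157] [767. 195.   0.]
top B [ 37.  154.2] [33, 151, 9, 7, 50] [735. 796.   0.]
top B [ 52.9 157.1] [49, 154, 9, 7, 47] [725. 741.   0.]
top B [ 68.6 159.9] [65, 156, 9, 8, 49] [716. 687.   0.]
top B [ 84.5 162.6] [81, 159, 8, 8, 51] [708. 633.   0.]
top B [100.7 165.4] [97
[... 234 characters left out ...]
 9, 8, 51] [653. 642.   0.]
top B [ 96.9 181.7] [93, 178, 9, 8, 50] [644. 588.   0.]
top B [424.8 185.3] [420, 181, 11, 10, 81] [ 643. -481.    0.]
top B [339.2 205.5] [324, 196, 32, 21, 492] [ 574. -202.    0.]
 poly [[354, 196], [355, 200], [351, 213], [324, 216], [325, 199]]
top Y [275.8 158.5] [270, 154, 12, 10, 62] [727.   5.   0.]
top Y [333.4 174.8] [330, 171, 8, 8, 52] [ 674. -183.    0.]
top Y [205.4 300.2] [202, 296, 8, 9, 56] [268. 220.   0.]
top Y [390.6 301.4] [387, 298, 8, 8, 54] [ 270. -362.    0.]
top G [435.9 102.2] [419, 102, 30, 2, 39] [ 926. -527.    0.]
top G [146.5 106. ] [131, 105, 32, 2, 32] [902. 438.   0.]
top G [224.5 220.6] [197, 193, 55, 55, 391] [521. 167.   0.]
```

View pics/crop1.png

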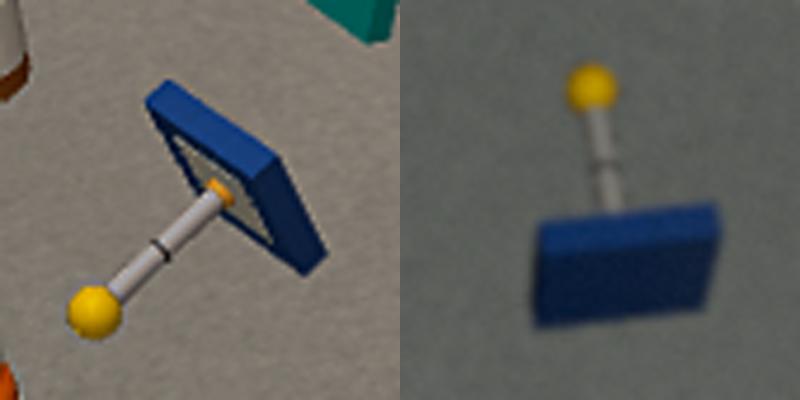

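The crop shows the blue foot with its pin towards +x. The pin-side upper edge runs from top (324.5,198.5) to (355.7,195.6), and the ball is at top (333.4,174.8).

```bash
python3 - <<'E'
from h import *
a,b=plane("top",[[324.5,198.5],[355.7,195.6]],91.6)
bl=tri([204.2,210.4],[333.4,174.8]);b2=plane("top",[[333.4,174.8]],15)[0];b3=plane("scene",[[204.2,210.4]],15)[0]
# scene: upper pin-side corners
s=plane("scene",[[185+150/4.7,145+103/4.7],[185+255/4.7,145+180/4.7]],91.6)
print(a,b,np.linalg.norm(a-b)); print(s); print(bl,b2,b3)
w=a-b;print("width dir deg",np.degrees(np.arctan2(w[1],w[0])))
m=(a+b)/2;p=b2-m;print("pin dir deg",np.degrees(np.arctan2(p[1],p[0])),np.hypot(*p[:2]))
d=tri([335.2,270],[224.5,220.5]);print("disc",d,plane("top",[[224.5,220.5]],0))
for n,u in(("jar",[271,254]),("weight",[276,159]),("tablets",[320,140]),("reagent",[424.8,185.3])):print(n,plane("top",[u],50)[0].round())
E
```

```text
[ 580.45985298 -145.58661989   91.6       ] [ 590.41509309 -240.15391563   91.6       ] 95.08985344412712
[[ 589.88831726 -229.78220576   91.6       ]
 [ 579.89191408 -136.42577347   91.6       ]]
(array([ 669.64506747, -180.67889701,   16.70836572]), np.float64(2.2832667180013395)) [ 670.99107794 -181.54538921   15.        ] [ 668.15132168 -181.48387502   15.        ]
width dir deg 96.00947811198797
pin dir deg 7.5405030347315 86.29989679741212
disc (array([520.83783766, 167.17248851,  -1.4461981 ]), np.float64(0.9169603772748389)) [[520.98706744 166.66128784   0.        ]]
jar [413.  15.  50.]
weight [712.   3.  50.]
tablets [ 775. -136.   50.]
reagent [ 633. -465.   50.]
```

Request:
drive_tool:
  plan:
    - {"x":-12.84,"y":-10.91,"z":0,"az":25,"hand":60}
    - {"x":-12.84,"y":-10.91,"z":0,"az":25,"hand":60}
    - {"x":-12.84,"y":-10.91,"z":0,"az":25,"hand":60}
    - {"x":-12.84,"y":-10.91,"z":0,"az":25,"hand":60}
    - {"x":-12.84,"y":-10.91,"z":0,"az":25,"hand":60}
    - {"x":-12.84,"y":-10.91,"z":0,"az":25,"hand":60}
    - {"x":-12.84,"y":-10.91,"z":0,"az":25,"hand":60}
    - {"x":-12.84,"y":-10.91,"z":0,"az":25,"hand":60}

```text
invalid input
```

```bash
cat >> h.py <<'E'
from scipy.spatial.transform import Rotation as Ro
def go(p,rpy):
    s=monitor.sense();R=Ro.from_euler("xyz",s["tcp_rot"]);T=Ro.from_euler("xyz",rpy)
    print("t",round(s["clock"],2),"tcp",s["eef_pos"].round(1),s["tcp_rot"].round(3),"q",s["qpos"].round(2),"F",s["contact_force"].round(1))
    print("xyz",(R.inv().apply(np.array(p)-s["eef_pos"])/50).round(3),"a",(np.degrees((R.inv()*T).as_rotvec())/6).round(3))
E
python3 -c "
from h import *
go([620,-186,231],[np.pi,0,.11])"
```

```text
t 0.1 tcp [251.7 571.6 230.6] [-3.14   0.     2.727] q [ 1.15  0.35  1.63 -0.    1.16 -0.  ] F [ 0.6 -0.3  0.2]
xyz [-1.2847e+01 -1.0899e+01  7.0000e-03] a [-4.0000e-03  1.5000e-02  2.4989e+01]
```

Request:
drive_tool:
  plan:
    - {"x":-0.7,"y":-0.6,"z":0,"ax":0,"ay":0,"az":1.4,"hand":60}
    - {"x":-1.4,"y":-1.2,"z":0,"ax":0,"ay":0,"az":2.8,"hand":60}
    - {"x":-2.1,"y":-1.8,"z":0,"ax":0,"ay":0,"az":4.2,"hand":60}
    - {"x":-2.8,"y":-2.4,"z":0,"ax":0,"ay":0,"az":5.6,"hand":60}
    - {"x":-3.5,"y":-3.0,"z":0,"ax":0,"ay":0,"az":7.0,"hand":60}
    - {"x":-4.2,"y":-3.6,"z":0,"ax":0,"ay":0,"az":8.4,"hand":60}
    - {"x":-4.9,"y":-4.2,"z":0,"ax":0,"ay":0,"az":9.8,"hand":60}
    - {"x":-5.6,"y":-4.8,"z":0,"ax":0,"ay":0,"az":11.2,"hand":60}

```text
clock: 0.9
eef_pos: [411.7, 237.7, 231.2]
tcp_rot: [-3.141, 0.0, 1.548]
contact_force: [1.4, 0.0, -0.9]
opening: 0.702
grasp_force: 0.0
```

```bash
python3 -c "
from h import *
go([620,-186,231],[np.pi,0,.11])"
```

```text
t 0.9 tcp [411.7 237.7 231.2] [-3.141  0.     1.548] q [ 0.52  0.12  1.94 -0.    1.08  0.54] F [ 1.4  0.  -0.9]
xyz [-8.378e+00  4.357e+00  4.000e-03] a [-0.0000e+00  2.0000e-03  1.3734e+01]
```

Works. Next leg, with ax and ay included, using repeated rows.

Request:
drive_tool:
  plan:
    - {"x":-0.9,"y":0.45,"z":0,"ax":0,"ay":0,"az":1.4,"hand":60}
    - {"x":-1.8,"y":0.9,"z":0,"ax":0,"ay":0,"az":2.8,"hand":60}
    - {"x":-2.7,"y":1.4,"z":0,"ax":0,"ay":0,"az":4.2,"hand":60}
    - {"x":-3.6,"y":1.85,"z":0,"ax":0,"ay":0,"az":5.6,"hand":60}
    - {"x":-4.5,"y":2.3,"z":0,"ax":0,"ay":0,"az":7.0,"hand":60}
    - {"x":-5.4,"y":2.8,"z":0,"ax":0,"ay":0,"az":8.4,"hand":60}
    - {"x":-6.3,"y":3.25,"z":0,"ax":0,"ay":0,"az":9.8,"hand":60}
    - {"x":-7.2,"y":3.7,"z":0,"ax":0,"ay":0,"az":11.2,"hand":60}

```text
clock: 1.7
eef_pos: [588.6, -121.3, 231.0]
tcp_rot: [-3.141, 0.0, 0.375]
contact_force: [1.2, 1.0, -0.9]
opening: 0.703
grasp_force: 0.0
```

```bash
python3 -c "
from h import *
go([620,-186,140],[np.pi,0,.11])"
```

```text
t 1.7 tcp [ 588.6 -121.3  231. ] [-3.141  0.     0.375] q [-0.21  0.32  1.69  0.    1.14  0.99] F [ 1.2  1.  -0.9]
xyz [0.111 1.434 1.819] a [-0.003  0.003  2.528]
```

Request:
drive_tool:
  plan:
    - {"x":0.06,"y":0.7,"z":0,"ax":0,"ay":0,"az":1.25,"hand":60}
    - {"x":0.11,"y":1.43,"z":0,"ax":0,"ay":0,"az":2.53,"hand":60}
    - {"x":0.11,"y":1.43,"z":0.6,"ax":0,"ay":0,"az":2.53,"hand":60}
    - {"x":0.11,"y":1.43,"z":1.2,"ax":0,"ay":0,"az":2.53,"hand":60}
    - {"x":0.11,"y":1.43,"z":1.8,"ax":0,"ay":0,"az":2.53,"hand":60}
    - {"x":0.11,"y":1.43,"z":1.8,"ax":0,"ay":0,"az":2.53,"hand":60}

```text
clock: 2.3
eef_pos: [616.8, -182.8, 136.8]
tcp_rot: [-3.138, 0.007, 0.116]
contact_force: [0.0, 0.6, 0.6]
opening: 0.705
grasp_force: 0.0
```

```bash
python3 - <<'E'
from h import *
s=imaging.grab_frame("scene")[90:250,140:340];t=imaging.grab_frame("top")[120:280,240:440]
a=np.hstack([cv2.resize(s,(400,320)),cv2.resize(t,(400,320))])
cv2.imwrite("pics/c2.png",a[:,:,::-1])
go([620,-186,60],[np.pi,0,.11])
E
```

```text
t 2.4 tcp [ 619.7 -183.4  141.3] [-3.141e+00  1.000e-03  1.160e-01] q [-0.29  0.48  1.66  0.    1.01  1.16] F [ 0.9  0.2 -0.7]
xyz [0.002 0.052 1.625] a [-0.005  0.011  0.059]
```

View pics/c2.png

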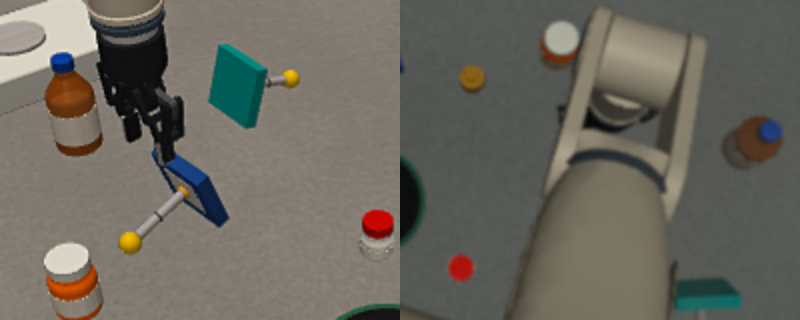

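The gripper hangs above the pin-side face with the fingers spread along the foot's width (scene crop, fingers at (130,125) and (165,150)). I descend to z≈65.

Request:
drive_tool:
  plan:
    - {"x":0,"y":0.05,"z":0.4,"ax":0,"ay":0,"az":0,"hand":60}
    - {"x":0,"y":0.05,"z":0.8,"ax":0,"ay":0,"az":0,"hand":60}
    - {"x":0,"y":0.05,"z":1.2,"ax":0,"ay":0,"az":0,"hand":60}
    - {"x":0,"y":0.05,"z":1.5,"ax":0,"ay":0,"az":0,"hand":60}
    - {"x":0,"y":0.05,"z":1.5,"ax":0,"ay":0,"az":0,"hand":60}
    - {"x":-0.2,"y":0.05,"z":1.5,"ax":0,"ay":0,"az":0,"hand":60}
    - {"x":-0.4,"y":0.05,"z":1.5,"ax":0,"ay":0,"az":0,"hand":60}
    - {"x":-0.5,"y":0.05,"z":1.5,"ax":0,"ay":0,"az":0,"hand":60}

```text
clock: 3.2
eef_pos: [594.6, -189.2, 67.3]
tcp_rot: [3.141, -0.001, 0.116]
contact_force: [2.3, -0.0, 1.2]
opening: 0.699
grasp_force: 1.4
```

```bash
python3 - <<'E'
from h import *
s=imaging.grab_frame("scene")[120:240,170:320]
cv2.imwrite("pics/c3.png",cv2.resize(s,(750,600),interpolation=2)[:,:,::-1])
go([580,-190,65],[np.pi,0,.11])
E
```

```text
t 3.25 tcp [ 594.4 -189.3   67.3] [ 3.141e+00 -1.000e-03  1.160e-01] q [-0.31  0.54  1.76 -0.    0.85  1.14] F [1.8 0.4 1.2]
xyz [-0.289 -0.019  0.046] a [ 0.004 -0.009  0.054]
```

View pics/c3.png

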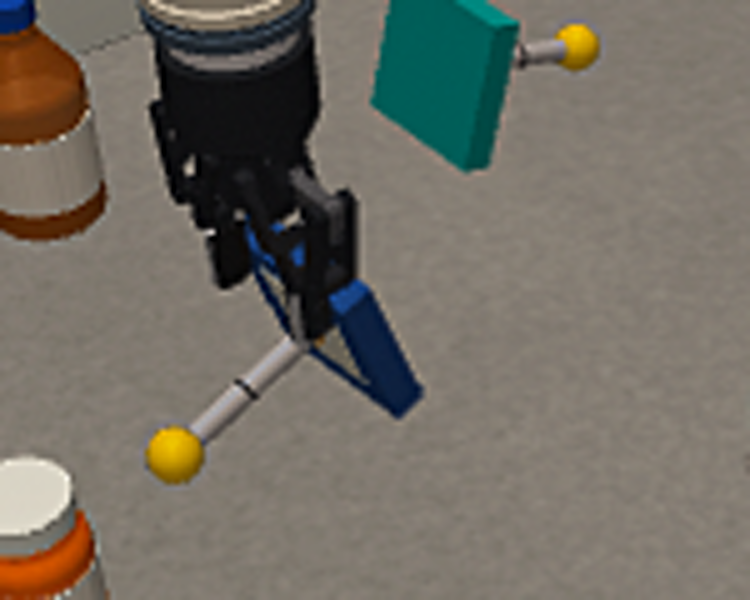

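Both fingertips touch the foot's upper part either side of the pin (crop (230,260) and (320,310)), clear of the pin. I push in −x slowly.

Request:
drive_tool:
  plan:
    - {"x":-0.18,"y":0,"z":0,"ax":0,"ay":0,"az":0,"hand":60}
    - {"x":-0.36,"y":0,"z":0,"ax":0,"ay":0,"az":0,"hand":60}
    - {"x":-0.54,"y":0,"z":0,"ax":0,"ay":0,"az":0,"hand":60}
    - {"x":-0.72,"y":0,"z":0,"ax":0,"ay":0,"az":0,"hand":60}
    - {"x":-0.9,"y":0,"z":0,"ax":0,"ay":0,"az":0,"hand":60}
    - {"x":-1.08,"y":0,"z":0,"ax":0,"ay":0,"az":0,"hand":60}
    - {"x":-1.2,"y":0,"z":0,"ax":0,"ay":0,"az":0,"hand":60}

```text
clock: 3.95
eef_pos: [534.3, -195.8, 66.0]
tcp_rot: [-3.141, 0.001, 0.116]
contact_force: [0.5, 0.2, -1.2]
opening: 0.702
grasp_force: 0.6
```

```bash
python3 - <<'E'
from h import *
s=imaging.grab_frame("scene")[120:240,170:320]
cv2.imwrite("pics/c4.png",cv2.resize(s,(750,600),interpolation=2)[:,:,::-1])
go([450,-200,65],[np.pi,0,.11])
E
```

```text
t 4.0 tcp [ 533.4 -195.8   65.8] [-3.141e+00  2.000e-03  1.160e-01] q [-0.35  0.48  1.88 -0.    0.79  1.1 ] F [-0.6  0.4  0.4]
xyz [-1.666 -0.109  0.02 ] a [-0.009  0.024  0.057]
```

View pics/c4.png

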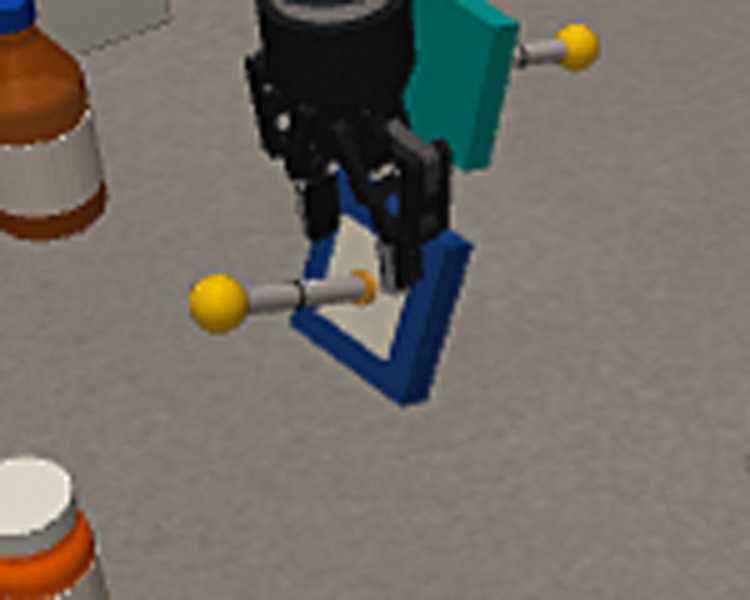

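The gauge is tilted about 25–30° past on-edge with its pivot edge unmoved. The fingers are on the foot and the pin is free. I push through.

Request:
drive_tool:
  plan:
    - {"x":-0.16,"y":0,"z":0,"ax":0,"ay":0,"az":0,"hand":60}
    - {"x":-0.32,"y":0,"z":0,"ax":0,"ay":0,"az":0,"hand":60}
    - {"x":-0.5,"y":0,"z":0,"ax":0,"ay":0,"az":0,"hand":60}
    - {"x":-0.75,"y":0,"z":0,"ax":0,"ay":0,"az":0,"hand":60}
    - {"x":-1.1,"y":0,"z":0,"ax":0,"ay":0,"az":0,"hand":60}
    - {"x":-1.6,"y":0,"z":0,"ax":0,"ay":0,"az":0,"hand":60}
    - {"x":-2.2,"y":0,"z":0,"ax":0,"ay":0,"az":0,"hand":60}
    - {"x":-2.4,"y":0,"z":0,"ax":0,"ay":0,"az":0,"hand":60}

```text
clock: 4.8
eef_pos: [412.7, -209.1, 65.8]
tcp_rot: [-3.14, 0.003, 0.115]
contact_force: [-0.4, 0.2, 0.0]
opening: 0.7
grasp_force: 0.0
```

```bash
python3 - <<'E'
from h import *
im=imaging.grab_frame("scene");s=im[120:240,170:320]
cv2.imwrite("pics/c5.png",cv2.resize(s,(750,600),interpolation=2)[:,:,::-1])
l,b=blobs(im,*YEL);print([(x[1],plane("scene",[x[1]],122)[0].round()) for x in b if x[2][4]>40])
go([450,-300,200],[np.pi,0,1.57])
E
```

```text
[(array([253.6, 148.3]), array([ 489., -202.,  122.])), (array([425.4, 229.2]), array([366., 272., 122.]))]
t 4.85 tcp [ 412.8 -209.3   65.9] [-3.14e+00  3.00e-03  1.15e-01] q [-0.47  0.35  2.1  -0.    0.69  0.98] F [-0.9  0.8 -0.3]
xyz [ 0.523  1.884 -2.686] a [-3.1000e-02  1.1000e-02 -1.3892e+01]
```

View pics/c5.png

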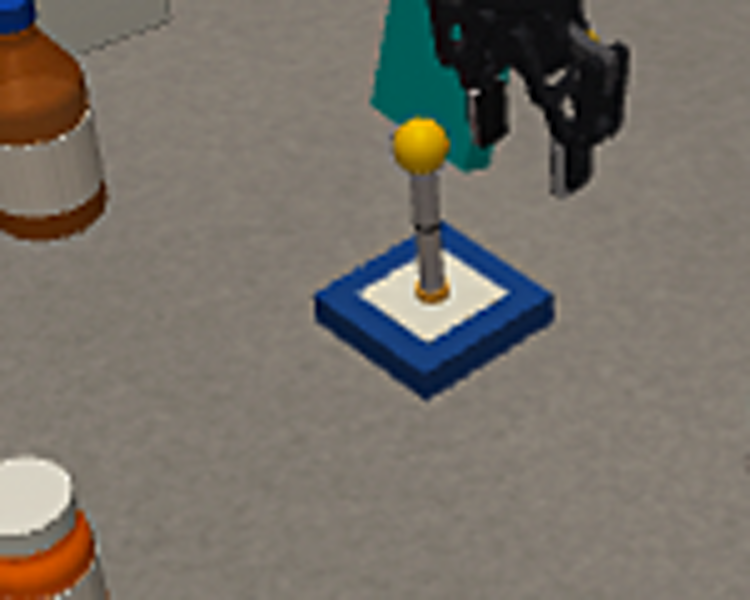

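The gauge stands upright at about (489,−202), with the ball at scene (253.6,148.3). The gripper is clear. I rise and go round to its −y side.

Request:
drive_tool:
  plan:
    - {"x":0,"y":0,"z":-0.9,"ax":0,"ay":0,"az":0,"hand":60}
    - {"x":0,"y":0,"z":-1.8,"ax":0,"ay":0,"az":0,"hand":60}
    - {"x":0,"y":0,"z":-2.6,"ax":0,"ay":0,"az":-1.4,"hand":60}
    - {"x":0.3,"y":0.6,"z":-2.6,"ax":0,"ay":0,"az":-2.8,"hand":60}
    - {"x":0.6,"y":1.2,"z":-2.6,"ax":0,"ay":0,"az":-4.2,"hand":60}
    - {"x":0.9,"y":1.7,"z":-2.6,"ax":0,"ay":0,"az":-5.6,"hand":60}
    - {"x":1.2,"y":2.1,"z":-2.6,"ax":0,"ay":0,"az":-7.0,"hand":60}
    - {"x":1.5,"y":2.4,"z":-2.6,"ax":0,"ay":0,"az":-8.4,"hand":60}

```text
clock: 5.65
eef_pos: [506.4, -321.7, 196.4]
tcp_rot: [3.141, 0.0, 1.001]
contact_force: [0.8, 0.6, 0.2]
opening: 0.706
grasp_force: 0.0
```

```bash
cat >> h.py <<'E'
def go2(p,head,tilt):
    go(p,(Ro.from_euler("z",head,degrees=True)*Ro.from_euler("x",180,degrees=True)*Ro.from_euler("y",tilt,degrees=True)).as_euler("xyz"))
def foot():
    o=[]
    for n in("scene","top"):
        im=imaging.grab_frame(n);np.save(f"pics/last_{n}.npy",im);l,b=blobs(im,*YEL,30)
        o+=[(n,x[1],plane(n,[x[1]],122)[0].round(1)[:2],x[2][4]) for x in b]
    for x in o:print(*x)
E
python3 - <<'E'
from h import *
go2([500,-305,60],96.3,12); foot()
E
```

```text
t 5.65 tcp [ 506.4 -321.7  196.4] [3.141 0.    1.001] q [-0.57  0.35  1.72 -0.    1.07  0.  ] F [0.8 0.6 0.2]
xyz [ 0.212 -0.291  2.728] a [ 0.689  1.926 -6.464]
scene [285.3 128.2] [ 365.  -226.1] 50
scene [253.7 148.2] [ 488.5 -202.4] 83
scene [425.4 229. ] [365.5 271.8] 96
top [275.9 158.8] [694.1   2.4] 50
top [345.  227.4] [ 490.1 -202.8] 60
top [205.4 300.2] [274.8 200.5] 56
```

Request:
drive_tool:
  plan:
    - {"x":0.04,"y":-0.06,"z":0,"ax":0.14,"ay":0.38,"az":-1.3,"hand":60}
    - {"x":0.08,"y":-0.12,"z":0.5,"ax":0.28,"ay":0.77,"az":-2.6,"hand":60}
    - {"x":0.12,"y":-0.17,"z":1.0,"ax":0.41,"ay":1.15,"az":-3.9,"hand":60}
    - {"x":0.17,"y":-0.23,"z":1.7,"ax":0.55,"ay":1.54,"az":-5.2,"hand":60}
    - {"x":0.21,"y":-0.29,"z":2.3,"ax":0.69,"ay":1.93,"az":-6.46,"hand":60}
    - {"x":0.21,"y":-0.29,"z":2.73,"ax":0.69,"ay":1.93,"az":-6.46,"hand":60}
    - {"x":0.21,"y":-0.29,"z":2.73,"ax":0.69,"ay":1.93,"az":-6.46,"hand":60}

```text
clock: 6.45
eef_pos: [496.6, -301.9, 57.0]
tcp_rot: [-3.136, -0.214, 1.671]
contact_force: [0.3, -0.0, -0.4]
opening: 0.703
grasp_force: 0.0
```

```bash
python3 - <<'E'
from h import *
go2([500,-305,5],96.3,12)
E
```

```text
t 6.45 tcp [ 496.6 -301.9   57. ] [-3.136 -0.214  1.671] q [-0.64  0.57  1.75  0.19  0.98 -0.86] F [ 0.3 -0.  -0.4]
xyz [-0.287  0.067  1.001] a [-0.035 -0.046 -0.093]
```

Request:
drive_tool:
  plan:
    - {"x":-0.1,"y":0.06,"z":0.35,"ax":0,"ay":0,"az":0,"hand":60}
    - {"x":-0.2,"y":0.06,"z":0.7,"ax":0,"ay":0,"az":0,"hand":60}
    - {"x":-0.29,"y":0.06,"z":1.0,"ax":0,"ay":0,"az":0,"hand":60}
    - {"x":-0.29,"y":0.06,"z":1.0,"ax":0,"ay":0,"az":0,"hand":60}
    - {"x":-0.29,"y":0.06,"z":1.0,"ax":0,"ay":0,"az":0,"hand":60}

```text
clock: 6.95
eef_pos: [501.7, -306.8, 7.5]
tcp_rot: [-3.14, -0.211, 1.674]
contact_force: [0.4, -0.3, -0.9]
opening: 0.701
grasp_force: 0.0
```

```bash
python3 - <<'E'
from h import *
im=imaging.grab_frame("scene");s=im[120:240,170:320]
cv2.imwrite("pics/c6.png",cv2.resize(s,(750,600),interpolation=2)[:,:,::-1])
go2([495,-250,5],90,12)
E
```

```text
t 7.0 tcp [ 502.  -307.1    8.1] [-3.141 -0.211  1.674] q [-0.64  0.65  1.75  0.2   0.9  -0.88] F [-0.5  0.6  0.3]
xyz [ 1.112 -0.021  0.3  ] a [-0.214 -0.01   0.968]
```

View pics/c6.png

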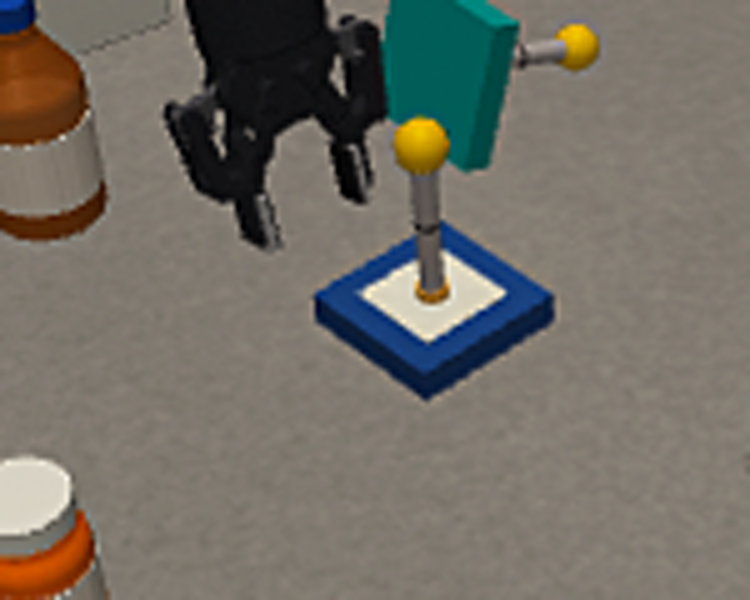

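Fingers sit on the −y side, parallel to the foot's side, clear of the ball. I lower slightly and make gentle contact.

Request:
drive_tool:
  plan:
    - {"x":-0.02,"y":0,"z":0.09,"ax":0,"ay":0,"az":0,"hand":60}
    - {"x":0.25,"y":0,"z":0.15,"ax":0,"ay":0,"az":0,"hand":60}
    - {"x":0.5,"y":0,"z":0.2,"ax":0,"ay":0,"az":0,"hand":60}
    - {"x":0.75,"y":0,"z":0.255,"ax":0,"ay":0,"az":0,"hand":60}
    - {"x":0.93,"y":0,"z":0.29,"ax":0,"ay":0,"az":0,"hand":60}
    - {"x":1.1,"y":0,"z":0.325,"ax":0,"ay":0,"az":0,"hand":60}
    - {"x":1.1,"y":0,"z":0.325,"ax":0,"ay":0,"az":0,"hand":60}

```text
clock: 7.7
eef_pos: [495.7, -248.7, 3.6]
tcp_rot: [-3.14, -0.211, 1.676]
contact_force: [0.3, 0.4, 0.5]
opening: 0.702
grasp_force: 0.0
```

```bash
python3 - <<'E'
from h import *
foot()
s=np.load("pics/last_scene.npy")[120:240,170:320]
cv2.imwrite("pics/c7.png",cv2.resize(s,(750,600),interpolation=2)[:,:,::-1])
go2([507,-50,3],86,12)
E
```

```text
scene [285.3 128.2] [ 365.  -226.1] 50
scene [255.9 150. ] [ 488.5 -192. ] 87
scene [425.6 229.2] [365.7 272.4] 101
top [276.1 158.9] [693.8   1.8] 52
top [341.5 227.3] [ 490.3 -192.5] 56
top [205.4 300.3] [274.5 200.4] 50
t 7.8 tcp [ 496.1 -249.9    3.6] [-3.141 -0.211  1.675] q [-0.57  0.62  1.84  0.22  0.83 -0.84] F [-1.   0.5  0.1]
xyz [3.864 0.635 0.837] a [-0.354 -0.01   1.627]
```

View pics/c7.png

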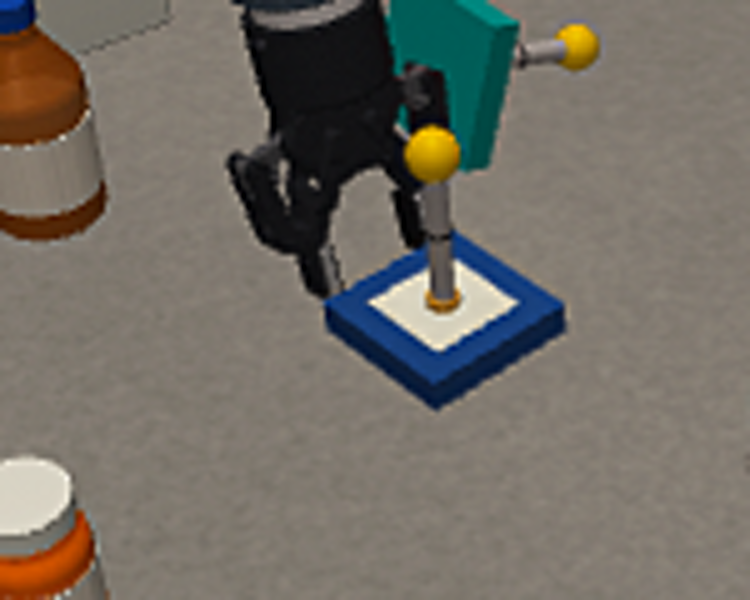

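The foot moved 10 mm, staying flat in contact with both fingers. I push towards the disc while turning the heading slowly to 86.6°.

Request:
drive_tool:
  plan:
    - {"x":0.29,"y":0.05,"z":0.06,"ax":-0.04,"ay":0,"az":0.19,"hand":60}
    - {"x":0.58,"y":0.1,"z":0.12,"ax":-0.08,"ay":0,"az":0.38,"hand":60}
    - {"x":0.87,"y":0.15,"z":0.185,"ax":-0.12,"ay":0,"az":0.57,"hand":60}
    - {"x":1.16,"y":0.2,"z":0.245,"ax":-0.16,"ay":0,"az":0.77,"hand":60}
    - {"x":1.45,"y":0.245,"z":0.31,"ax":-0.2,"ay":0,"az":0.96,"hand":60}
    - {"x":1.74,"y":0.295,"z":0.37,"ax":-0.25,"ay":0,"az":1.15,"hand":60}
    - {"x":2.03,"y":0.345,"z":0.43,"ax":-0.29,"ay":0,"az":1.34,"hand":60}
    - {"x":2.32,"y":0.39,"z":0.49,"ax":-0.33,"ay":0,"az":1.53,"hand":60}

```text
clock: 8.6
eef_pos: [503.4, -130.4, 3.8]
tcp_rot: [3.141, -0.21, 1.51]
contact_force: [0.4, -1.9, -1.7]
opening: 0.699
grasp_force: 1.0
```

```bash
python3 - <<'E'
from h import *
foot()
go2([517.6,109,4],86.6,12)
E
```

```text
scene [285.3 128.2] [ 365.  -226.1] 50
scene [277.6 174.7] [505.  -73.3] 97
scene [425.4 229.2] [366.  272.2] 102
top [277.4 159.5] [692.   -2.1] 34
top [299.9 221.4] [506.4 -70.4] 57
top [205.4 300.3] [274.5 200.4] 51
t 8.7 tcp [ 502.8 -129.3    3.7] [-3.14  -0.211  1.511] q [-0.39  0.56  1.97  0.31  0.71 -0.57] F [ 0.1 -0.6 -0. ]
xyz [4.67  0.014 0.994] a [-0.011 -0.014 -0.002]
```

Request:
drive_tool:
  plan:
    - {"x":0.29,"y":0,"z":0.062,"ax":0,"ay":0,"az":0,"hand":60}
    - {"x":0.58,"y":0,"z":0.123,"ax":0,"ay":0,"az":0,"hand":60}
    - {"x":0.87,"y":0,"z":0.185,"ax":0,"ay":0,"az":0,"hand":60}
    - {"x":1.16,"y":0,"z":0.247,"ax":0,"ay":0,"az":0,"hand":60}
    - {"x":1.45,"y":0,"z":0.308,"ax":0,"ay":0,"az":0,"hand":60}
    - {"x":1.74,"y":0,"z":0.37,"ax":0,"ay":0,"az":0,"hand":60}
    - {"x":2.03,"y":0,"z":0.43,"ax":0,"ay":0,"az":0,"hand":60}
    - {"x":2.32,"y":0,"z":0.493,"ax":0,"ay":0,"az":0,"hand":60}

```text
clock: 9.5
eef_pos: [510.0, -10.4, 3.8]
tcp_rot: [-3.141, -0.21, 1.511]
contact_force: [0.4, -2.5, 0.4]
opening: 0.705
grasp_force: 1.4
```

```bash
python3 - <<'E'
from h import *
foot()
go2([517.6,109,4],86.6,12)
E
```

```text
scene [306.4 201.6] [511.2  46.7] 120
scene [425.5 229.2] [365.8 272.3] 103
top [276.8 159.5] [ 6.92e+02 -3.00e-01] 33
top [259.  218.8] [512.8  49.9] 60
top [390.6 301.4] [ 277.  -333.2] 48
t 9.6 tcp [509.7  -9.7   3.8] [-3.14  -0.211  1.512] q [-0.16  0.53  2.02  0.36  0.64 -0.4 ] F [-0.3  0.7  0.1]
xyz [2.327 0.02  0.495] a [-0.015 -0.016  0.009]
```

Request:
drive_tool:
  plan:
    - {"x":0.35,"y":0.01,"z":0.075,"ax":0,"ay":0,"az":0,"hand":60}
    - {"x":0.7,"y":0.01,"z":0.15,"ax":0,"ay":0,"az":0,"hand":60}
    - {"x":1.05,"y":0.02,"z":0.224,"ax":0,"ay":0,"az":0,"hand":60}
    - {"x":1.4,"y":0.03,"z":0.298,"ax":0,"ay":0,"az":0,"hand":60}
    - {"x":1.75,"y":0.03,"z":0.372,"ax":0,"ay":0,"az":0,"hand":60}
    - {"x":2.02,"y":0.04,"z":0.43,"ax":0,"ay":0,"az":0,"hand":60}
    - {"x":2.2,"y":0.04,"z":0.468,"ax":0,"ay":0,"az":0,"hand":60}
    - {"x":2.3,"y":0.04,"z":0.49,"ax":0,"ay":0,"az":0,"hand":60}

```text
clock: 10.4
eef_pos: [519.1, 106.0, 3.9]
tcp_rot: [-3.141, -0.21, 1.511]
contact_force: [-0.3, -3.1, 0.0]
opening: 0.702
grasp_force: 1.4
```

```bash
python3 - <<'E'
from h import *
foot()
go2([517.6,50,4],86.6,12)
E
```

```text
scene [425.4 229.1] [365.8 272. ] 99
scene [337.8 232.2] [519.6 163.2] 137
top [276.  158.5] [695.    2.2] 43
top [220.4 215.5] [521.3 163.8] 57
top [390.8 301.3] [ 277.3 -333.8] 46
t 10.5 tcp [519.1 105.9   3.9] [-3.141 -0.211  1.511] q [ 0.06  0.54  2.02  0.38  0.6  -0.19] F [-0.1  0.3  0.8]
xyz [-1.093  0.036 -0.235] a [-0.005 -0.012 -0.002]
```

Foot centre is about (520.5,163.5), within 4 mm of the disc centre. I back off and rise.

Request:
drive_tool:
  plan:
    - {"x":-0.3,"y":0,"z":-0.064,"ax":0,"ay":0,"az":0,"hand":60}
    - {"x":-0.8,"y":0,"z":-0.17,"ax":0,"ay":0,"az":0,"hand":60}
    - {"x":-1.4,"y":0,"z":-0.3,"ax":0,"ay":0,"az":0,"hand":60}
    - {"x":-1.8,"y":0,"z":-0.6,"ax":0,"ay":0,"az":0,"hand":60}
    - {"x":-1.8,"y":0,"z":-1.5,"ax":0,"ay":0,"az":0,"hand":60}
    - {"x":-1.8,"y":0,"z":-2.4,"ax":0,"ay":0,"az":0,"hand":60}
    - {"x":-1.8,"y":0,"z":-3.3,"ax":0,"ay":0,"az":0,"hand":60}
    - {"x":-1.8,"y":0,"z":-3.3,"ax":0,"ay":0,"az":0,"hand":60}

```text
clock: 11.3
eef_pos: [515.0, -19.6, 152.0]
tcp_rot: [3.133, -0.209, 1.511]
contact_force: [0.6, -0.4, -0.4]
opening: 0.701
grasp_force: 0.0
```

```bash
python3 - <<'E'
from h import *
foot()
cv2.imwrite("pics/c8.png",np.load("pics/last_scene.npy")[:,:,::-1]); print(monitor.sense()["eef_pos"])
E
```

```text
scene [425.5 229.1] [365.6 272.1] 98
scene [338.  232.2] [519.3 163.5] 140
top [275.8 158.8] [694.1   2.7] 49
top [220.4 215.5] [521.3 163.8] 59
top [205.4 300.3] [274.5 200.4] 55
top [390.6 301.4] [ 277.  -333.2] 52
[512.27299841 -18.1888986  147.59222238]
```

View pics/c8.png

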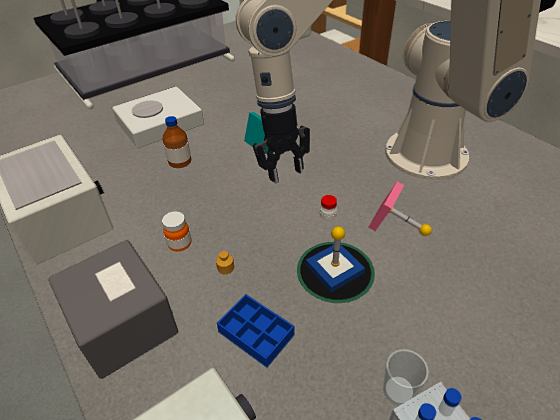

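The gauge stands upright with its whole foot on the disc (scene (336,267)). Everything else is where it was and the arm is clear, so I hand it in.

```bash
python3 -c "
from rig import r
print(r.sign_off())"
```

```text
the job is handed in; nothing more can be done
None
```

The gauge was tipped upright over its foot's edge and slid onto the disc, about 4 mm off centre by the last camera reading. Only the blue foot was pushed, nothing else on the bench appeared to move, and the job was handed in at about 11 s.

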